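Punch the inspection mark on a brass tag

ROBOT

A 7-joint arm with a two-finger parallel gripper is mounted at the origin on a cart in front of the work surface, level with it; the furniture and walls round the work are solid. World frame = base frame: x ahead of the robot, y to its left, z up, the work surface at z = 0. Lengths are in mm, angles in rad, forces in N, time in s.
With the tool pointing down it reaches from about 400 to 875 mm from the base axis. Payload 4.4 kg.
Tool frame: the origin (TCP) lies at the very end of the fingers, on their centre line; the grasp point (between the pads) lies 19 mm behind it; y points along the fingers, x is the direction in which the jaws open and shut, and the axes are right-handed (so a half turn about y gives the same grasp; the last joint's range is limited). The gripper opens to 85 mm and grips with 20 to 120 N. Pads are 22 mm wide; open, the fingers measure 114 mm over their backs; the gripper's body (76 mm by 85 mm) begins 54 mm behind the grasp point. The pads swing forward as they close: fully open they stand 13 mm farther back than shut.
Start: joints at [1.036, 0.628, 0.038, 1.517, -0.027, 0.996, -0.02], TCP at [293.71, -579.873, 193.313] pointing down, gripper open.
Joint ranges: [-3.06, 3.06], [-0.37, 2.12], [-1.25, 1.32], [0.18, 2.47], [-1.1, 4.24], [0.23, 1.98], [-2.94, 2.94]. Speed limits (rad/s): [2.57, 2.57, 3.14, 3.14, 3.14, 3.14, 3.14].

INTERFACE

Orientations are given as [roll, pitch, yaw] about the fixed x, y, z axes, in that order (R = Rz(yaw) Ry(pitch) Rx(roll)).
In Python, from cell import readout, eyes, finish_job gives the robot as it stands. The module is installed in compiled form; this text tells all that it offers.
- The arm moves only by the tool apply_moves, never from a script. Its argument "commands" is a list that holds one entry, the list of rows, each a list of 6 numbers: the shift along the tool's x, y, z in units of 0.04 m (1.0 is 0.04 m), then the turn, a rotation vector about the tool's x, y, z in units of 5 degrees (1.0 is 5 degrees). A call has 1 to 8 rows; each row shifts and turns the pose as measured when the row begins, along the tool's axes as they then stand; what a row does not reach is not made up. A row lasts 1/12 s, in which the tool goes at most 41.7 mm and 7.16 degrees, less where a joint would pass 70% of its speed; a pose out of reach is approached as far as the arm can. A call with a number of a shift or a turn outside -1 to 1 is refused whole. A call with a gripper value outside its range is refused whole. "claw" is the finger opening in mm, from 0 to 85.4, set as the call begins (left out, the last holds). The fingers move at their own pace and stop on an object; the grip force is fixed at half the most. Time passes only in rows, so rows that do not move let the fingers close. It gives the time, the measured TCP pose, the force and the opening at its end, in the units of the state.
- readout.read_state(): the state, without advancing time (a new reading comes with each control period).
- eyes.get_image(name): name is "side" or "top" or "wrist"; returns a dict with "image" (420x560x3 uint8, red, green, blue), "mtx" (3x3 intrinsics, pixels), "k1" (the pictures are not rectified: a ray, as slopes to the right and down, at radius r is drawn at 1 + k1 r^2 times it, then the intrinsics apply), "rvec" (rotation vector, rad) and "tvec" (3), from world to camera coordinates, as OpenCV has them. Camera axes: x right, y down, z forward; pixel columns grow to the right and rows downward; lengths in mm; the calibration is good to about 2 mm. A picture is of the moment at which its call begins. There is no depth.
- finish_job(): hands the job in, once; it reports no verdict.
The state is a dict: "clock": time; "qpos": joint angles; "qd": joint speeds; "tau": joint torques, N m; "eef_pos": TCP position; "tool_rot": TCP orientation; "force": force on the tool from outside, world axes, zero at the start; "torque": the same for the moment, N m; "width": finger opening in mm.
Only numpy, scipy, OpenCV 4.12 (cv2) and the standard library are available. Lean on these libraries where they do the work, as an engineer would, in place of code of your own. Each camera call takes 0.05 s, during which the arm holds its last target. There are 200 camera calls.

TASK

Take the marking punch out of its blue rack, set it upright on the brass tag inside the black ring and press straight down with an even force of about 12 N for about one and a half seconds, without rocking or dragging the sprung tag table. Then lift the punch straight off the tag without sliding it and hang it back in its rack, upright with its collar down on the block. Press only with the punch, never hit the tag hard, and leave the other things on the bench where they are.

Things in the scene. Friction and masses are not known exactly. Their poses are not given: they have to be found in the camera images.
- punch: Marking punch, 111 mm long, 0.12 kg, upright in the rack. Origin at the centre of its flat foot, z up along it. Round shank 12 to 12.6 mm thick from 0 to 45 mm, round steel collar 34 mm across from 45 to 51 mm, red square handle 18 x 18 mm (faces along the punch's x and y) from 51 to 109 mm, steel cap to 111 mm.
- punch_foot (a point): Centre of the punch's flat foot, on the handle's axis; same point as the punch's origin. The punch can be gripped across two handle faces with the fingertips a few mm above the collar.
- rack: Blue block fixed to the bench, 64 x 64 x 50 mm, origin at the centre of its underside, with an upright through hole 18 mm in diameter in the middle. The punch's shank hangs in the hole and its collar rests on the block's top, so that the foot is 5 mm above the bench.
- rack_mouth (a point): Centre of the hole's mouth, on the top face of the rack, 50 mm above the bench.
- anvil: Marking stand fixed to the bench: grey foot plate 110 (x) x 90 (y) x 14 mm, origin at the centre of its underside. Above it, on a height screw and a black bellows, a sprung round steel table 58 mm across carries the brass tag, 44 x 34 x 6 mm, with a black ring 20 mm across. The table yields down at 8 N per mm (5 mm at most) and can rock about a point 30 mm below the tag's top.
- mark (a point): Middle of the black ring on the tag, in plan, at 70 mm above the bench, the average height of the tag's top. The height screw is set differently each time: the true top is up to 12 mm higher or lower, which neither this point nor the stand's pose shows, so find it by touch. The table also sinks about 0.5 mm under its own weight.
- rock_x (a joint): Tilt of the sprung table about the stand's x axis, rad, 0 = level; springs back with 1.5 N m per rad.
- rock_y (a joint): Tilt of the sprung table about the stand's y axis, rad, 0 = level; springs back with 1.5 N m per rad.
- magnifier_lamp: White magnifier lamp, fixed, not used. Its straight thin boom crosses the bench 0.60 to 0.62 m above it, from about x 1.0, y 0.29 at the back left to x 0.33, y -0.25, where its round head hangs. Rack and stand lie to the left of the boom. An arm that begins on the right, reaching over the boom, must lift its gripper over it before it swings left.
- battery: Loose bystander: black and gold block battery, 18 x 31 x 47 mm, standing upright on the bench; origin at the centre of its underside.
- capacitor: Loose bystander: black round capacitor, 18 mm in diameter, 32 mm high, standing on the bench; origin at the centre of its underside.
- heatsink: Loose bystander: finned aluminium heatsink, 25 x 40 x 20 mm; origin at the centre of its underside.
There are look-alikes about, which are no part of the job. There is more than one size of the punch; the job needs the middle-sized.

How it is judged (in metres and radians):
On the way, in this order (a step that is already met when the one before it is completed fails the run):
1. the punch is lifted out of the rack, its foot above the rack's top (z of punch_foot in the frame of rack_mouth above 0.005 m), for 0.1 s.
2. the punch presses on the tag with 8 to 16 N without a break for 1 s, upright within 0.09 rad and within 4 mm of the middle of the ring (contact force between punch and anvil between 8 and 16 N and horizontal distance between punch_foot and mark below 0.004 m and angle between punch's own z axis and vertical below 0.09 rad), for 1 s.
3. the punch is lifted straight off: foot 20 mm or more above the tag's average height, within 10 mm of the ring's middle in plan, and touching nothing of the stand (z of punch_foot in the frame of mark above 0.02 m and horizontal distance between punch_foot and mark below 0.01 m and contact force between punch and anvil below 0.1 N), for 0.04 s.
At the end, for the whole second after the job is handed in: The punch hangs at rest in the rack's hole, foot within 5 mm of the hole's axis and less than 8 mm above the bench (collar down on the block), upright within 0.06 rad, let go (horizontal distance between punch_foot and rack_mouth below 0.005 m and height (world z) of punch_foot below 0.008 m and angle between punch's own z axis and vertical below 0.06 rad and linear speed of punch below 0.02 m/s); the robot touches nothing.
It fails at once if the punch presses on the stand with more than 22 N (contact force between punch and anvil above 22 N).
It fails at once if the punch touches the stand (more than 1 N) with its foot more than 4 mm from the ring's middle (set down off the mark, or slid) or tilted more than 0.09 rad (contact force between punch and anvil above 1 N and (horizontal distance between punch_foot and mark above 0.004 m or angle between punch's own z axis and vertical above 0.09 rad)).
It fails at once if the sprung table is rocked or dragged more than 0.08 rad out of level (value of joint any of rock_x, rock_y above 0.08 rad or value of joint any of rock_x, rock_y below -0.08 rad).
It fails at once if the robot itself presses on the stand with more than 2 N (contact force between any of the fingers, the arm and anvil above 2 N).
It fails at once if a loose bystander is moved more than 15 mm (distance of any of battery, capacitor, heatsink from where it was at the start of the episode above 0.015 m).
It also fails if it takes over 67 s, if anything falls off the work surface, if the arm or the gripper's body presses on something with over 40 N, if the wrist force passes 120 N, or if a joint passes its speed limit or range.

## Working session

There is one attempt and no reset: what is moved stays moved. The work goes in short steps, Python scripts to look and compute and a tool call to move; the robot and the scene stay as the last step left them, time stands still between calls to the robot, and variables do not carry over. Pictures are saved under pics/ and viewed, about 8 in all and at most 12, crops included, and the job is handed in when it is done.

Besides the shell and the picture viewer there is one more tool, called after "Request:" by a JSON object that holds its "name" and its "arguments". apply_moves: Moves the arm, as the interface text tells. Shifts and turns lie within -1 to 1; 1 stands for 0.04 m of shift or 5 degrees of turn. Its arguments: {"type":"object","properties":{"commands":{"type":"array"},"claw":{"type":"number"}},"required":["commands"]}

```bash
mkdir -p pics; cat > h.py <<'E'
import numpy as np, cv2
from cell import readout, eyes
from scipy.spatial.transform import Rotation as Ro
def shot(n):
    return eyes.get_image(n)
def ray(d,u,v):
    K=np.array(d["mtx"],float);R=cv2.Rodrigues(np.array(d["rvec"],float))[0];t=np.array(d["tvec"],float).ravel()
    x=(u-K[0,2])/K[0,0];y=(v-K[1,2])/K[1,1];rd=np.hypot(x,y);r=rd
    for _ in range(30): r=rd/(1+d["k1"]*r*r)
    s=r/rd if rd>0 else 1
    return -R.T@t, R.T@np.array([x*s,y*s,1])
def atz(d,u,v,z):
    c,r=ray(d,u,v);return c+r*(z-c[2])/r[2]
def proj(d,p):
    K=np.array(d["mtx"],float);R=cv2.Rodrigues(np.array(d["rvec"],float))[0];t=np.array(d["tvec"],float).ravel()
    q=R@np.array(p,float)+t;x,y=q[:2]/q[2];s=1+d["k1"]*(x*x+y*y)
    return np.array([K[0,0]*x*s+K[0,2],K[1,1]*y*s+K[1,2]])
def save(d,f,box=None,k=1):
    im=d["image"][...,::-1]
    if box: im=im[box[1]:box[3],box[0]:box[2]]
    cv2.imwrite(f,cv2.resize(im,None,fx=k,fy=k,interpolation=cv2.INTER_CUBIC))
E
python3 - <<'E'
from h import *
import pickle
for n in ("top","side"):
    d=shot(n);save(d,f"pics/{n}0.png");pickle.dump(d,open(n+".pkl","wb"))
    print(n,ray(d,280,210),d["mtx"][0][0])
print(readout.read_state())
E
```

```text
top (array([570.07795028, 133.13539262, 933.45053085]), array([ 0.03898469,  0.02127281, -0.99910033])) 410.76460968435487
side (array([434.84047899, 991.52962705, 418.38884978]), array([ 0.13934319, -0.91194121, -0.38632106])) 470.98998065134845
{'clock': 0.1, 'qpos': array([ 1.03620735,  0.62923444,  0.03844367,  1.51826886, -0.02702616,
        0.99630148, -0.01999768]), 'qd': array([-0.0014689 , -0.00029803,  0.00098967, -0.00399525,  0.0010448 ,
        0.00185763,  0.00020268]), 'tau': array([ 4.05375773e-03, -5.64529967e+01,  1.23068120e+00, -1.93972456e+01,
        1.12296129e-02,  5.44427836e-03,  3.78149693e-06]), 'eef_pos': array([ 293.42714991, -579.3010959 ,  192.49323705]), 'tool_rot': array([-1.57078983,  0.00169466, -1.1020184 ]), 'force': array([0.66357899, 0.57352677, 1.17769435]), 'torque': array([-0.03216234,  0.03343054,  0.00196557]), 'width': 85.37588998748792}
```

View pics/top0.png

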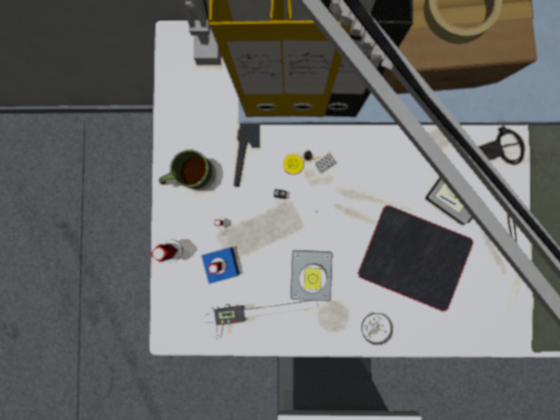

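View pics/side0.png

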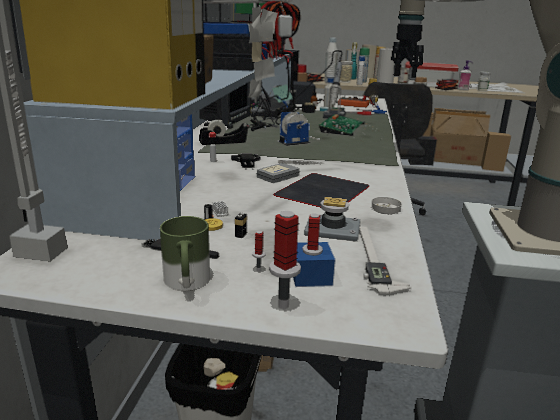

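Candidates for the punch in the top view: the large one at (167,252), the small one at (222,223), and the one in the blue rack at (216,267). The side view shows them at (286,245), (259,248) and (313,235). By the description I choose the one in the rack. I'll check it in a close crop and measure.

```bash
python3 - <<'E'
from h import *
import pickle
d=pickle.load(open("top.pkl","rb"));s=pickle.load(open("side.pkl","rb"))
a=cv2.resize(d["image"][200:340,150:350,::-1],None,fx=4,fy=4,interpolation=cv2.INTER_CUBIC)
cv2.imwrite("pics/c1.png",a)
b=cv2.resize(s["image"][180:320,230:400,::-1],None,fx=4,fy=4,interpolation=cv2.INTER_CUBIC)
cv2.imwrite("pics/c2.png",b)
for n,u,v,z in [("cap",214,268,116),("rack",219.5,265.5,50),("mark",313,279,70),("plate",311.5,275.5,14),("battery",280,194,47),("big",163,253,150),("small",219,223,70),("mug",190,168,90)]: print(n,atz(d,u,v,z).round(1))
E
```

```text
cap [486.6 281.4 116. ]
rack [485.3 281.5  50. ]
mark [459.9  82.5  70. ]
plate [460.5  82.5  14. ]
battery [639.3 152.1  47. ]
big [518.1 373.4 150. ]
small [576.2 280.   70. ]
mug [690.1 338.2  90. ]
```

View pics/c1.png

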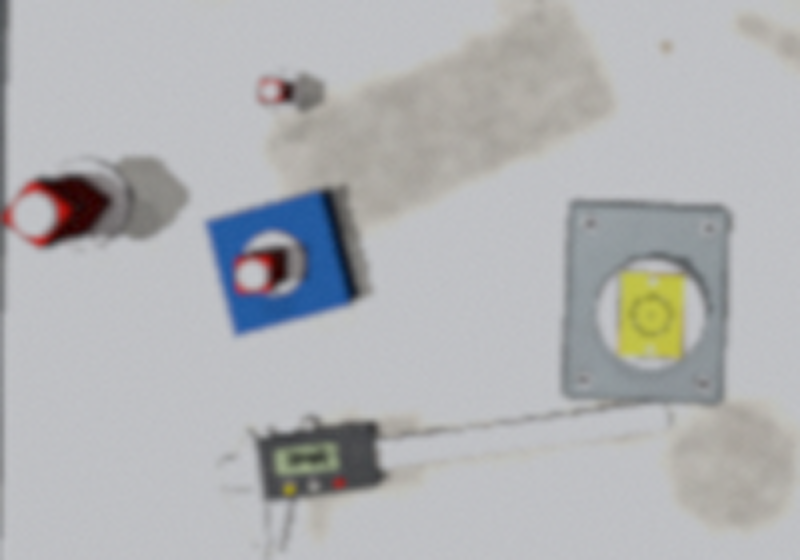

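View pics/c2.png

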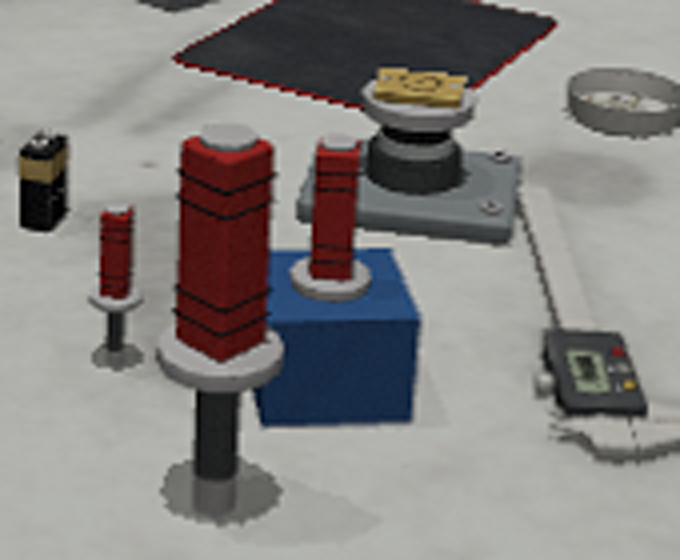

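The crops confirm it: the rack's punch (middle-sized, red square handle, rack at crop 283,262) is the right one. The larger and smaller look-alikes stand free, and the ring is at top (312.8,278.7). Next I lift over the boom.

Request:
{"name": "apply_moves", "arguments": {"commands": [[[0,-1,0,0,0,0],[0,-1,0,0,0,0],[0,-1,0,0,0,0],[0,-1,0,0,0,0],[-0.2,-0.95,0,0,0,0],[-0.2,-0.95,0,0,0,0],[-0.2,-0.95,0,0,0,0],[-0.2,-0.95,0,0,0,0]]]}}

```text
clock: 0.77
eef_pos: [277.1, -546.5, 502.5]
tool_rot: [-1.572, 0.035, -1.102]
force: [1.0, -1.1, 0.6]
width: 85.3
```

```bash
python3 - <<'E'
from h import *
import pickle
d=pickle.load(open("top.pkl","rb"));s=pickle.load(open("side.pkl","rb"))
def tri(a,b):
    c1,r1=ray(d,*a);c2,r2=ray(s,*b);r1/=np.linalg.norm(r1);r2/=np.linalg.norm(r2)
    t=np.linalg.lstsq(np.c_[r1,-r2],c2-c1,rcond=None)[0];p,q=c1+t[0]*r1,c2+t[1]*r2
    return ((p+q)/2).round(1),np.linalg.norm(p-q).round(1)
print("ring",tri((312.75,278.75),(336.75,201)))
print("cap",tri((213,268.25),(230+338/4,180+142/4)))
E
```

```text
ring (array([458.1,  82.6,  64.6]), np.float64(3.3))
cap (array([485.8, 283.7, 114.4]), np.float64(0.2))
```

Request:
{"name": "apply_moves", "arguments": {"commands": [[[-0.3,-0.95,0,0,0,0],[-0.3,-0.95,0,0,0,0],[-0.3,-0.95,0,0,0,0],[-0.3,-0.95,0,0,0,0],[-0.3,-0.95,0,0,0,0],[-0.3,-0.95,0,0,0,0],[0,0,0,0,0,0]]]}}

```text
clock: 1.35
eef_pos: [234.5, -463.1, 667.1]
tool_rot: [-1.571, -0.076, -1.101]
force: [-1.1, 0.3, 2.1]
width: 85.5
```

Request:
{"name": "apply_moves", "arguments": {"commands": [[[0,-0.8,0,0,0,0.4],[0,-0.8,0,0,0,0.3],[0,-0.3,0.3,0,0,0],[0,0,0,0,0,0]]]}}

```text
clock: 1.68
eef_pos: [236.0, -439.4, 675.9]
tool_rot: [-1.571, -0.085, -1.102]
force: [-0.0, 0.4, -1.2]
width: 85.4
```

```bash
python3 -c "
from h import *
print(readout.read_state()['qpos'].round(3))"
```

```text
[ 0.864  0.236  0.249  0.846 -0.063  1.982 -0.025]
```

Request:
{"name": "apply_moves", "arguments": {"commands": [[[-0.05,0,0.95,0,-0.92,0],[-0.05,0,0.95,0,-0.92,0],[-0.05,0,0.95,0,-0.92,0],[-0.05,0,0.95,0,-0.92,0]]]}}

```text
clock: 2.02
eef_pos: [353.5, -353.7, 667.9]
tool_rot: [-1.606, -0.069, -0.79]
force: [1.2, -0.4, 0.1]
width: 85.3
```

Request:
{"name": "apply_moves", "arguments": {"commands": [[[-0.05,-0.2,0.95,0,-0.92,0],[-0.05,-0.2,0.95,0,-0.92,0],[-0.05,-0.2,0.95,0,-0.92,0],[-0.05,-0.2,0.95,0,-0.92,0],[-0.05,-0.2,0.95,0,-0.92,0],[-0.05,-0.2,0.95,0,-0.92,0],[-0.05,-0.2,0.95,0,-0.92,0],[-0.05,-0.2,0.95,0,-0.92,0]]]}}

```text
clock: 2.68
eef_pos: [483.6, -71.4, 660.3]
tool_rot: [-1.652, -0.039, -0.121]
force: [0.6, 1.0, -0.1]
width: 85.3
```

Request:
{"name": "apply_moves", "arguments": {"commands": [[[-0.05,-0.2,0.95,0,-0.8,0],[-0.05,-0.2,0.95,0,-0.8,0],[-0.05,-0.2,0.95,0,-0.8,0],[-0.05,0,0.95,0,-0.8,0],[-0.05,0,0.95,0,-0.8,0],[-0.05,0,0.95,0,-0.8,0],[-0.05,0,0.95,0,-0.8,0],[-0.05,0.5,0.85,0,-0.8,0]]]}}

```text
clock: 3.35
eef_pos: [428.2, 234.2, 610.0]
tool_rot: [-1.671, 0.023, 0.467]
force: [1.8, 0.1, -0.1]
width: 85.3
```

```bash
cat >> h.py <<'E'
def go(p,rot=(-np.pi/2,0,0)):
    "units from the measured pose to p/rot, tool axes"
    s=readout.read_state();R0=Ro.from_euler('xyz',s["tool_rot"]);R1=Ro.from_euler('xyz',rot)
    dp=R0.inv().apply(np.array(p,float)-s["eef_pos"])/40
    dr=np.degrees((R0.inv()*R1).as_rotvec())/5
    print(s["clock"],s["eef_pos"].round(1),s["tool_rot"].round(4),"F",np.round(s["force"],1),"w",round(s["width"],1))
    print("shift units",dp.round(3),"turn units",dr.round(3))
E
python3 -c "
from h import *
go((486,283,300),(-np.pi/2,0,0.25))
print(readout.read_state()['qpos'].round(3))"
```

```text
3.35 [428.2 234.2 610. ] [-1.6714  0.023   0.4671] F [ 1.8  0.1 -0.1] w 85.3
shift units [2.018 7.622 1.209] turn units [ 1.177  2.499 -0.138]
[-0.917  0.257  0.442  1.024 -0.01   1.909 -0.021]
```

Request:
{"name": "apply_moves", "arguments": {"commands": [[[0.25,0.95,0.15,0.3,0.4,0],[0.25,0.95,0.15,0.3,0.4,0],[0.25,0.95,0.15,0.3,0.4,0],[0.25,0.95,0.15,0.3,0.4,0],[0.25,0.95,0.15,0,0.4,0],[0.25,0.95,0.15,0,0.4,0],[0.25,0.95,0.15,0,0,0],[0,0,0,0,0,0]]]}}

```text
clock: 4.02
eef_pos: [466.7, 296.6, 319.7]
tool_rot: [-1.574, 0.042, 0.271]
force: [-1.7, 0.4, -1.2]
width: 85.4
```

```bash
python3 -c "
from h import *
go((486,283,250),(-np.pi/2,0,0.25))
d=shot('wrist');save(d,'pics/w1.png')
import pickle;pickle.dump(d,open('w1.pkl','wb'));print(ray(d,280,210),proj(d,(486,283,116)),proj(d,(486,283,50)))"
```

```text
4.0167 [466.7 296.6 319.7] [-1.5741  0.0421  0.271 ] F [-1.7  0.4 -1.2] w 85.4
shift units [ 0.448  1.726 -0.45 ] turn units [ 0.043  0.242 -0.483]
(array([455.4468434 , 365.46500418, 499.68719331]), array([ 0.02692255, -0.26962467, -0.96262095])) [300.47373693 195.78886271] [299.75651713 185.70023901]
```

View pics/w1.png

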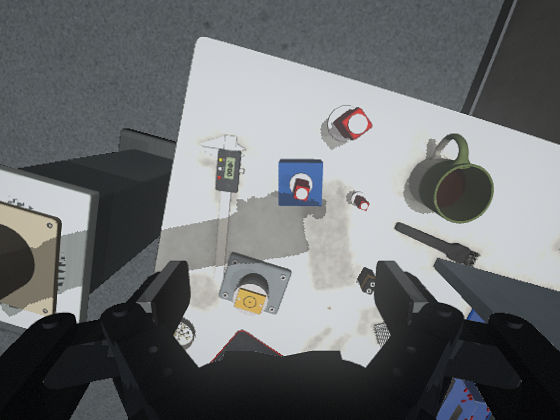

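Request:
{"name": "apply_moves", "arguments": {"commands": [[[0.45,0.95,-0.45,0,0,-0.4],[0,0.95,0,0,0,-0.1],[0,0.95,0,0,0,0],[0,0.3,0,0,0,0],[0,0,0,0,0,0]]]}}

```text
clock: 4.48
eef_pos: [494.6, 285.6, 210.0]
tool_rot: [-1.571, -0.021, 0.272]
force: [0.3, -0.2, -0.1]
width: 85.7
```

```bash
python3 -c "
from h import *
go((486,283,200),(-np.pi/2,0,0.25))
d=shot('wrist')
import pickle;pickle.dump(d,open('w2.pkl','wb'))
p=proj(d,(486,283,90)).astype(int);print(p)
b=(p[0]-80,max(0,p[1]-70),p[0]+80,p[1]+70);print(b);save(d,'pics/w2.png',b,5)"
```

```text
4.4833 [494.6 285.6 210. ] [-1.5714 -0.0211  0.2716] F [ 0.3 -0.2 -0.1] w 85.7
shift units [-0.23   0.245 -0.005] turn units [0.004 0.247 0.241]
[270 197]
(np.int64(190), np.int64(127), np.int64(350), np.int64(267))
```

View pics/w2.png

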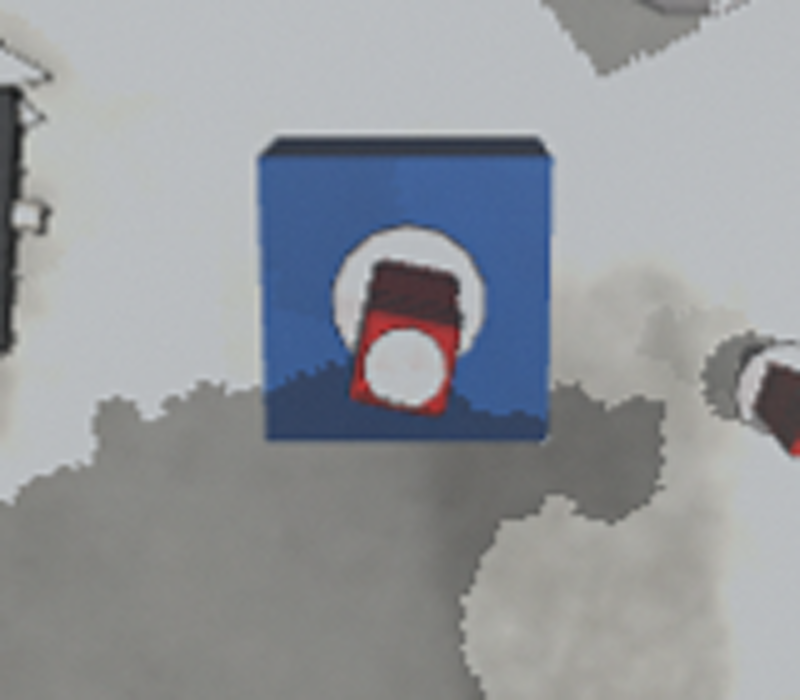

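```bash
python3 -c "
from h import *
import pickle
d=pickle.load(open('w2.pkl','rb'))
f=lambda x,y,z:atz(d,190+x/5,127+y/5,z)
C=[f(*c,114) for c in [(365,310),(463,322),(448,415),(350,400)]]
print(np.mean(C,0).round(1));
for a,b,o in [(0,1,0),(3,2,0),(3,0,90),(2,1,90)]:
  v=C[b]-C[a];print(np.degrees(np.arctan2(v[1],v[0]))-o,np.linalg.norm(v))
print('cap',f(404,369,116).round(1),'collar',f(410,303,56).round(1))
R=[f(*c,50) for c in [(258,155),(552,155),(548,440),(265,440)]];print(np.mean(R,0).round(1),[np.linalg.norm(R[i]-R[i-1]).round(1) for i in range(4)])
v=R[1]-R[0];print('rack yaw',np.arctan2(v[1],v[0]))
"
```

```text
[486.6 286.6 114. ]
8.102575714067303 17.775884574335876
6.136098044840605 18.1354966539996
5.297021721622556 16.9871385311715
6.531144529942807 17.59571065440171
cap [486.4 285.7 116. ] collar [486.9 286.1  56. ]
[486.2 285.1  50. ] [np.float64(64.0), np.float64(63.5), np.float64(64.2), np.float64(64.2)]
rack yaw 0.26758409782889125
```

```bash
python3 -c "
from h import *
import pickle
d=pickle.load(open('top.pkl','rb'));s=pickle.load(open('side.pkl','rb'))
for z in (150,165,180,195): 
  p=atz(d,159,253,z);print(z,p.round(),proj(s,p).round(1))
go((486.6,286,120),(-np.pi/2,0,0.113))"
```

```text
150 [518. 381. 150.] [286.7 217. ]
165 [519. 376. 165.] [286.9 206. ]
180 [520. 372. 180.] [287.1 194.9]
195 [521. 367. 195.] [287.3 183.8]
4.5333 [495.2 285.7 211.1] [-1.5711 -0.0224  0.2713] F [ 0.7 -0.8  0.5] w 85.0
shift units [-0.255  2.273  0.066] turn units [-0.017  1.814  0.256]
```

Request:
{"name": "apply_moves", "arguments": {"commands": [[[-0.25,0.5,0.05,0,0.9,0.25],[0,0.5,0,0,0.9,0],[0,0.5,0,0,0,0],[0,0.3,0,0,0,0],[0,0,0,0,0,0]]], "claw": 60}}

```text
clock: 4.95
eef_pos: [496.1, 290.3, 151.7]
tool_rot: [-1.558, -0.021, 0.108]
force: [0.3, -0.1, 0.0]
width: 60.2
```

```bash
python3 -c "
from h import *
go((486.6,286,60),(-np.pi/2,0,0.113))"
```

```text
4.95 [496.1 290.3 151.7] [-1.5584 -0.021   0.1081] F [ 0.3 -0.1  0. ] w 60.2
shift units [-0.297  2.286 -0.109] turn units [-0.142 -0.054  0.24 ]
```

Request:
{"name": "apply_moves", "arguments": {"commands": [[[-0.3,0,-0.1,-0.15,0,0.25],[0,0,0,0,0,0],[0,0,0,0,0,0]]]}}

```text
clock: 5.2
eef_pos: [487.5, 286.4, 157.6]
tool_rot: [-1.568, -0.005, 0.109]
force: [0.7, -0.4, 0.4]
width: 59.9
```

```bash
python3 -c "
from h import *
go((486.6,286,60),(-np.pi/2,0,0.113))"
```

```text
5.2 [487.5 286.4 157.6] [-1.5684 -0.0049  0.1091] F [ 0.7 -0.4  0.4] w 59.9
shift units [-0.036  2.441 -0.014] turn units [-0.028 -0.045  0.056]
```

Request:
{"name": "apply_moves", "arguments": {"commands": [[[-0.03,0.7,0,0,0,0.06],[0,0.7,0,0,0,0],[0,0.6,0,0,0,0],[0,0,0,0,0,0],[0,0,0,0,0,0]]]}}

```text
clock: 5.62
eef_pos: [493.3, 291.0, 84.4]
tool_rot: [-1.56, -0.015, 0.111]
force: [0.1, 0.4, 0.4]
width: 60.0
```

```bash
python3 -c "
from h import *
go((486.6,286,60),(-np.pi/2,0,0.113))"
```

```text
5.6167 [493.3 291.   84.4] [-1.5598 -0.0146  0.1111] F [0.1 0.4 0.4] w 60.0
shift units [-0.188  0.606 -0.114] turn units [-0.126 -0.021  0.168]
```

Request:
{"name": "apply_moves", "arguments": {"commands": [[[-0.19,0.2,-0.11,-0.13,0,0.17],[0,0.2,0,0,0,0],[0,0.15,0,0,0,0],[0,0,0,0,0,0]]]}}

```text
clock: 5.95
eef_pos: [488.7, 287.2, 65.6]
tool_rot: [-1.569, -0.005, 0.112]
force: [0.3, -0.6, -0.3]
width: 60.0
```

```bash
python3 -c "
from h import *
go((486.6,286,60),(-np.pi/2,0,0.113))"
```

```text
5.95 [488.7 287.2  65.6] [-1.5688 -0.0053  0.1117] F [ 0.3 -0.6 -0.3] w 60.0
shift units [-0.057  0.139 -0.024] turn units [-0.023 -0.015  0.061]
```

Request:
{"name": "apply_moves", "arguments": {"commands": [[[-0.07,0.12,-0.03,-0.03,0,0.08],[-0.01,0,0,0,0,0],[0,0,0,0,0,0]]]}}

```text
clock: 6.2
eef_pos: [486.1, 285.9, 61.1]
tool_rot: [-1.571, 0.001, 0.112]
force: [-0.5, -0.5, 0.1]
width: 59.7
```

Request:
{"name": "apply_moves", "arguments": {"commands": [[[0,0,0,0,0,0],[0,0,0,0,0,0],[0,0,0,0,0,0],[0,0,0,0,0,0],[0,0,0,0,0,0],[0,0,0,0,0,0],[0,0,0,0,0,0],[0,0,0,0,0,0]]], "claw": 10}}

```text
clock: 6.87
eef_pos: [486.5, 286.0, 61.8]
tool_rot: [-1.571, 0.0, 0.112]
force: [-0.5, 0.2, 0.9]
width: 16.5
```

```bash
python3 -c "
from h import *
go((486.6,286,60),(-np.pi/2,0,0.113));print(readout.read_state()['torque'])"
```

```text
6.8667 [486.5 286.   61.8] [-1.5706e+00  1.0000e-04  1.1160e-01] F [-0.5  0.2  0.9] w 16.5
shift units [0.003 0.044 0.   ] turn units [-0.002 -0.016 -0.001]
[-0.03188067 -0.00384378  0.03105363]
```

Request:
{"name": "apply_moves", "arguments": {"commands": [[[0,-0.15,0,0,0,0],[0,-0.15,0,0,0,0],[0,-0.15,0,0,0,0],[0,-0.15,0,0,0,0]]]}}

```text
clock: 7.2
eef_pos: [485.3, 285.3, 86.4]
tool_rot: [-1.572, 0.003, 0.111]
force: [0.3, 0.1, -1.3]
width: 15.9
```

```bash
python3 -c "
from h import *
go((486.6,286,60),(-np.pi/2,0,0.113));print(readout.read_state()['torque'])"
```

```text
7.2 [485.3 285.3  86.4] [-1.572   0.0031  0.1114] F [ 0.3  0.1 -1.3] w 15.9
shift units [0.037 0.66  0.014] turn units [ 0.013 -0.018 -0.036]
[-0.02708246 -0.08159251 -0.03088042]
```

Request:
{"name": "apply_moves", "arguments": {"commands": [[[0.03,-0.2,0.02,0,0,0],[0.01,-0.2,0.01,0,0,0],[0.01,-0.2,0.01,0,0,0],[0.01,-0.2,0.01,0,0,0],[0.01,-0.2,0.01,0,0,0],[0.01,-0.2,0.01,0,0,0],[0,-0.3,0,0,0,0],[0,-0.3,0,0,0,0]]]}}

```text
clock: 7.87
eef_pos: [488.4, 288.9, 166.1]
tool_rot: [-1.572, 0.003, 0.111]
force: [1.2, 1.4, -1.6]
width: 16.1
```

```bash
python3 -c "
from h import *
go((460,83,220),(-np.pi/2,0,0.0))
d=shot('side');save(d,'pics/s3.png',(210,80,430,300),2.5)
print(readout.read_state()['qpos'])"
```

```text
7.8667 [488.4 288.9 166.1] [-1.5717  0.0026  0.1114] F [ 1.2  1.4 -1.6] w 16.1
shift units [-1.281 -1.339 -5.038] turn units [ 0.011  1.277 -0.029]
[-0.85553774  0.57344068  0.42325285  1.78543467 -0.30314643  0.84569744
 -0.17814367]
```

View pics/s3.png

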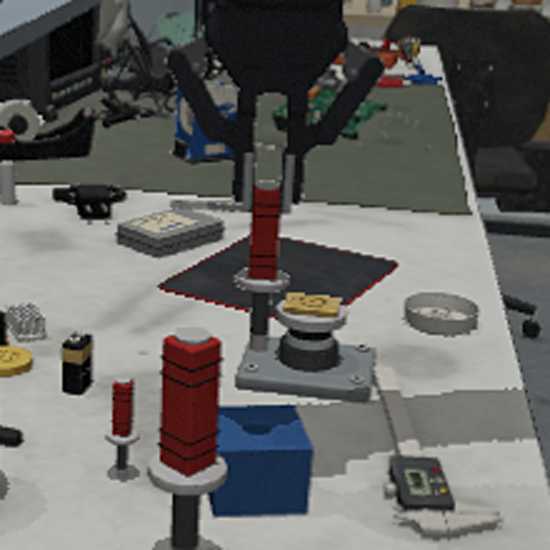

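```bash
python3 -c "
from h import *
d=shot('side')
go((0,0,0))
for z in (50,60,70,80,90,100,110,120,140,150,166,180): print(z,proj(d,(488,288,z)).round(1),((proj(d,(488,288,z))-[210,80])*2.5).round())
"
```

```text
7.9667 [490.  289.7 167.4] [-1.5697e+00 -1.4000e-03  1.1160e-01] F [ 0.1  0.1 -0.9] w 16.2
shift units [-12.985   4.161  -5.838] turn units [-0.014  1.279  0.015]
50 [310.7 251.6] [252. 429.]
60 [311.  246.3] [252. 416.]
70 [311.3 240.9] [253. 402.]
80 [311.7 235.5] [254. 389.]
90 [312. 230.] [255. 375.]
100 [312.4 224.5] [256. 361.]
110 [312.7 218.9] [257. 347.]
120 [313.1 213.2] [258. 333.]
140 [313.8 201.8] [259. 304.]
150 [314.1 196. ] [260. 290.]
166 [314.7 186.5] [262. 266.]
180 [315.2 178.2] [263. 245.]
```

```bash
python3 -c "
from h import *
d=shot('side');save(d,'pics/s4.png',(270,100,360,230),4.6)"
```

```text
(no output)
```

View pics/s4.png

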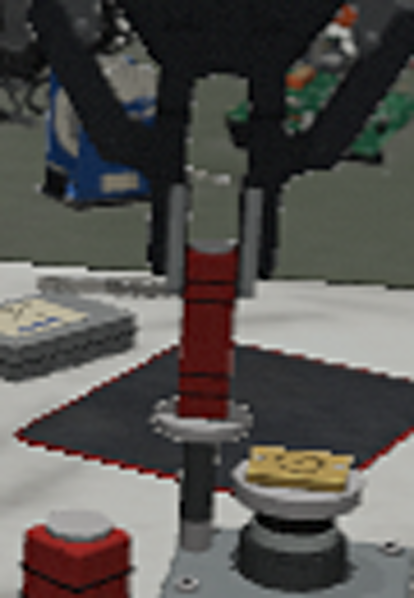

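Request:
{"name": "apply_moves", "arguments": {"commands": [[[-0.1,-0.2,-0.4,0,0,0],[-0.2,-0.2,-0.7,0,0,0],[-0.2,-0.2,-0.7,0,0,0],[-0.2,-0.2,-0.7,0,0,0],[-0.2,-0.2,-0.7,0,0,0],[-0.2,-0.1,-0.7,0,0,0],[-0.2,0,-0.6,0,0,0],[0,0,0,0,0,0]]]}}

```text
clock: 8.68
eef_pos: [451.9, 99.0, 205.9]
tool_rot: [-1.573, 0.01, 0.119]
force: [-0.0, 0.2, -1.4]
width: 16.6
```

```bash
python3 -c "
from h import *
go((460,84,215),(-np.pi/2,0,0.112))"
```

```text
8.6833 [451.9  99.  205.9] [-1.5728  0.0101  0.1192] F [-0.   0.2 -1.4] w 16.6
shift units [ 0.155 -0.229 -0.397] turn units [ 0.023  0.083 -0.116]
```

Request:
{"name": "apply_moves", "arguments": {"commands": [[[0.15,-0.23,-0.4,0.02,0.08,-0.12],[0,0,0,0,0,0],[0,0,0,0,0,0],[0,0,0,0,0,0]]]}}

```text
clock: 9.02
eef_pos: [457.9, 81.8, 213.5]
tool_rot: [-1.571, 0.004, 0.108]
force: [0.7, 0.4, -1.7]
width: 16.5
```

```bash
python3 -c "
from h import *
import pickle
go((460,84,215),(-np.pi/2,0,0.112))
d=shot('wrist');pickle.dump(d,open('w5.pkl','wb'))
p=proj(d,(459,83,65)).astype(int);print(p,proj(d,(459,83,77))-proj(d,(459,83,65)))
b=(p[0]-60,p[1]-60,p[0]+60,p[1]+50);print(b);save(d,'pics/w5.png',b,5)"
```

```text
9.0167 [457.9  81.8 213.5] [-1.5711  0.0036  0.1076] F [ 0.7  0.4 -1.7] w 16.5
shift units [ 0.058 -0.037  0.048] turn units [ 0.004 -0.051 -0.041]
[283 189] [0.02265222 2.34640974]
(np.int64(223), np.int64(129), np.int64(343), np.int64(239))
```

View pics/w5.png

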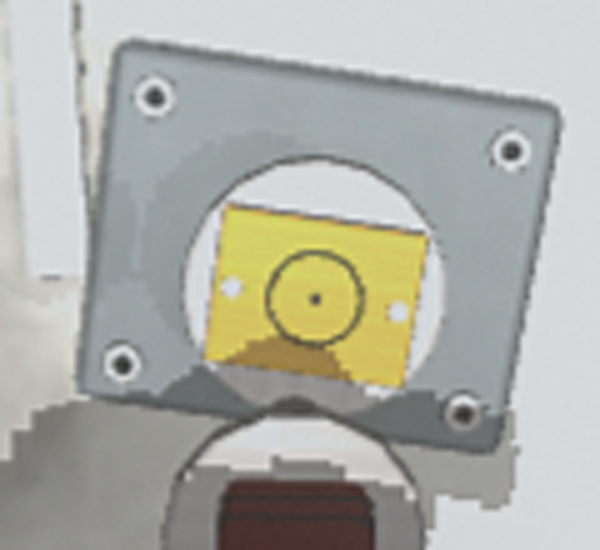

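```bash
python3 -c "
from h import *
import pickle
d=pickle.load(open('w5.pkl','rb'))
o=np.array([223,129])
P=lambda x,y:(o+np.array([x,y])/5)
for z in (60,65,70,75,80):
  a,b=atz(d,*P(228,205),z),atz(d,*P(428,235),z);c,e=atz(d,*P(205,360),z),atz(d,*P(404,388),z)
  print(z,'ring',atz(d,*P(315,299),z).round(1),np.linalg.norm(a-b).round(1),np.linalg.norm(c-e).round(1),np.linalg.norm(a-c).round(1),np.linalg.norm(b-e).round(1))
q=[atz(d,*P(*c),14) for c in [(155,97),(512,150),(463,413),(122,364)]];print('plate screws mean',np.mean(q,0).round(1))
s=readout.read_state();t=s['eef_pos'];print(t)
th=np.linspace(0,6.283,73)
for zz,r in ((t[2]-57,6),(t[2]-57+51,17),(t[2]-57+109,9)):
  c=np.array([(proj(d,(t[0]+r*np.cos(a),t[1]+r*np.sin(a),zz))-o)*5 for a in th]);print(r,c.min(0).round(),c.max(0).round())
"
```

```text
60 ring [461.7  83.6  60. ] 43.4 44.3 34.6 34.3
65 ring [461.6  84.6  65. ] 42.8 43.6 34.0 33.8
70 ring [461.4  85.6  70. ] 42.1 43.0 33.5 33.3
75 ring [461.2  86.6  75. ] 41.5 42.3 33.0 32.8
80 ring [461.1  87.6  80. ] 40.8 41.7 32.5 32.3
plate screws mean [461.7  84.3  14. ]
[457.53597229  82.34115411 213.29100453]
6 [256. 388.] [332. 461.]
17 [158. 407.] [426. 659.]
9 [191. 665.] [388. 842.]
```

```bash
python3 -c "
from h import *
go((461.4,84.7,150),(-np.pi/2,0,0.112))"
```

```text
9.0667 [457.5  82.3 213.3] [-1.5708  0.0043  0.1084] F [-0.8 -0.1 -1.1] w 16.5
shift units [0.109 1.582 0.048] turn units [ 0.    -0.041 -0.05 ]
```

Request:
{"name": "apply_moves", "arguments": {"commands": [[[0.1,0.3,0.05,0,-0.04,-0.05],[0,0.3,0,0,0,0],[0,0.3,0,0,0,0],[0,0.3,0,0,0,0],[0,0.2,0,0,0,0],[0,0,0,0,0,0]]]}}

```text
clock: 9.57
eef_pos: [460.5, 90.9, 153.0]
tool_rot: [-1.569, 0.002, 0.121]
force: [-1.0, -0.9, -0.3]
width: 16.4
```

```bash
python3 -c "
from h import *
go((461.4,84.7,142),(-np.pi/2,0,0.112))"
```

```text
9.5667 [460.5  90.9 153. ] [-1.5693  0.0021  0.1214] F [-1.  -0.9 -0.3] w 16.4
shift units [ 0.005  0.275 -0.156] turn units [-0.016  0.108 -0.024]
```

Request:
{"name": "apply_moves", "arguments": {"commands": [[[0,0.1,-0.16,0,0.1,0],[0,0.1,0,0,0,0],[0,0,0,0,0,0],[0,0,0,0,0,0]]]}}

```text
clock: 9.9
eef_pos: [461.6, 84.9, 144.4]
tool_rot: [-1.569, 0.002, 0.113]
force: [0.1, 0.3, -0.6]
width: 16.5
```

```bash
python3 -c "
from h import *
go((461.4,84.7,142),(-np.pi/2,0,0.112))
for i in range(4): shot('side'); s=readout.read_state();print(s['eef_pos'].round(2),s['force'].round(2))"
```

```text
9.9 [461.6  84.9 144.4] [-1.5694  0.0022  0.1134] F [ 0.1  0.3 -0.6] w 16.5
shift units [-0.005  0.061 -0.003] turn units [-0.016  0.016 -0.025]
[461.6   84.98 144.52] [ 0.1  -0.07 -0.98]
[461.66  85.07 144.6 ] [ 0.17  0.04 -1.35]
[461.66  85.11 144.63] [-0.22 -0.2  -1.39]
[461.63  85.15 144.63] [-0.08  0.19 -1.98]
```

Request:
{"name": "apply_moves", "arguments": {"commands": [[[0,0.1,-0.03,0,0,0],[0,0.1,-0.03,0,0,0],[0,0.08,-0.02,0,0,0],[0,0,-0.01,0,0,0],[0,0,0,0,0,0]]]}}

```text
clock: 10.52
eef_pos: [462.5, 81.4, 132.8]
tool_rot: [-1.569, 0.0, 0.114]
force: [-0.0, 0.2, 0.3]
width: 16.3
```

Request:
{"name": "apply_moves", "arguments": {"commands": [[[0,0.03,-0.01,0,0,0],[0,0.03,-0.01,0,0,0],[0,0,0,0,0,0]]]}}

```text
clock: 10.77
eef_pos: [462.5, 80.5, 130.1]
tool_rot: [-1.569, 0.001, 0.114]
force: [0.1, -0.1, -1.2]
width: 16.5
```

```bash
python3 -c "
from h import *
go((461.4,84.7,125),(-np.pi/2,0,0.112))"
```

```text
10.7667 [462.5  80.5 130.1] [-1.5688e+00  7.0000e-04  1.1410e-01] F [ 0.1 -0.1 -1.2] w 16.5
shift units [-0.016  0.127  0.107] turn units [-0.023  0.024 -0.008]
```

Request:
{"name": "apply_moves", "arguments": {"commands": [[[-0.02,0.02,0.1,-0.02,0.02,0],[0,0.02,0,0,0,0],[0,0,0,0,0,0],[0,0,0,0,0,0]]]}}

```text
clock: 11.1
eef_pos: [461.2, 85.1, 128.3]
tool_rot: [-1.571, 0.001, 0.112]
force: [-0.1, 0.7, -1.8]
width: 16.6
```

```bash
python3 -c "
from h import *
go((461.4,84.7,125),(-np.pi/2,0,0.112))"
```

```text
11.1 [461.2  85.1 128.3] [-1.5705e+00  6.0000e-04  1.1240e-01] F [-0.1  0.7 -1.8] w 16.6
shift units [ 0.005  0.083 -0.01 ] turn units [-0.003  0.005 -0.007]
```

Request:
{"name": "apply_moves", "arguments": {"commands": [[[0,0.02,0,0,0,0],[0,0.02,0,0,0,0],[0,0,0,0,0,0]]]}}

```text
clock: 11.35
eef_pos: [461.2, 85.2, 126.7]
tool_rot: [-1.57, 0.0, 0.113]
force: [1.0, 0.4, -1.4]
width: 16.2
```

Request:
{"name": "apply_moves", "arguments": {"commands": [[[0,0.02,0,0,0,0],[0,0.02,0,0,0,0],[0,0,0,0,0,0]]]}}

```text
clock: 11.6
eef_pos: [461.4, 85.2, 125.0]
tool_rot: [-1.57, 0.0, 0.113]
force: [-0.7, -0.0, -1.2]
width: 16.2
```

Request:
{"name": "apply_moves", "arguments": {"commands": [[[0,0.02,0,0,0,0],[0,0.02,0,0,0,0],[0,0,0,0,0,0]]]}}

```text
clock: 11.85
eef_pos: [461.4, 85.0, 123.2]
tool_rot: [-1.571, 0.0, 0.112]
force: [-0.5, -0.5, -1.0]
width: 16.4
```

Request:
{"name": "apply_moves", "arguments": {"commands": [[[0,0.02,0,0,0,0],[0,0.02,0,0,0,0],[0,0,0,0,0,0]]]}}

```text
clock: 12.1
eef_pos: [462.1, 85.1, 122.2]
tool_rot: [-1.57, -0.001, 0.112]
force: [-1.2, -0.2, 3.7]
width: 16.1
```

```bash
cat > hold.py <<'E'
from h import *
import sys
n=int(sys.argv[1]);F=[]
for i in range(n):
    shot('side');s=readout.read_state();F.append(np.r_[s['clock'],s['eef_pos'],s['force'],s['tool_rot']+[np.pi/2,0,-.112]])
F=np.array(F);np.set_printoptions(suppress=True,precision=3,linewidth=150)
print(F[::max(1,n//6)]);print("mean",F.mean(0),"Fz",F[:,6].min(),F[:,6].max())
E
python3 hold.py 4
```

```text
[[ 12.15  462.012  85.065 122.223  -0.686   0.103   3.272   0.001  -0.001   0.   ]
 [ 12.2   461.97   85.069 122.169  -0.632   0.223   3.417   0.001  -0.001   0.   ]
 [ 12.25  461.964  85.063 122.141  -0.425   0.49    4.332   0.001  -0.001   0.   ]
 [ 12.3   461.947  85.074 122.104  -0.634   0.204   4.302   0.001  -0.001   0.   ]]
mean [ 12.225 461.973  85.068 122.159  -0.594   0.255   3.831   0.001  -0.001   0.   ] Fz 3.2715319917572496 4.332155749087086
```

Request:
{"name": "apply_moves", "arguments": {"commands": [[[-0.005,0.02,0,0,0,0]]]}}

```text
clock: 12.38
eef_pos: [462.0, 85.1, 121.6]
tool_rot: [-1.57, -0.002, 0.112]
force: [-0.4, -0.6, 6.8]
width: 16.1
```

```bash
python3 hold.py 4
```

```text
[[ 12.433 462.031  85.09  121.59   -1.108  -0.588   8.721   0.001  -0.002   0.   ]
 [ 12.483 462.093  85.063 121.684  -0.798  -0.094   6.574   0.001  -0.002   0.   ]
 [ 12.533 462.097  85.108 121.684  -0.968   0.433   6.912   0.001  -0.002   0.   ]
 [ 12.583 462.071  85.073 121.686  -1.071  -0.811   6.743   0.001  -0.002   0.   ]]
mean [ 12.508 462.073  85.083 121.661  -0.986  -0.265   7.237   0.001  -0.002   0.   ] Fz 6.573773559828796 8.720540847813664
```

Request:
{"name": "apply_moves", "arguments": {"commands": [[[-0.005,0.022,0,0,0,0]]]}}

```text
clock: 12.67
eef_pos: [462.3, 85.1, 121.3]
tool_rot: [-1.57, -0.003, 0.112]
force: [-1.4, 0.7, 9.3]
width: 16.2
```

```bash
python3 hold.py 5
```

```text
[[ 12.717 462.285  85.11  121.31   -1.282   0.965   9.906   0.001  -0.003   0.   ]
 [ 12.767 462.344  85.1   121.366  -1.304  -0.47    9.255   0.001  -0.003   0.   ]
 [ 12.817 462.279  85.094 121.372  -1.66   -0.244   9.554   0.001  -0.003   0.   ]
 [ 12.867 462.287  85.104 121.383  -0.973  -0.327   9.812   0.001  -0.003   0.   ]
 [ 12.917 462.3    85.105 121.401  -1.186  -0.571   9.199   0.001  -0.003   0.   ]]
mean [ 12.817 462.299  85.103 121.366  -1.281  -0.129   9.545   0.001  -0.003   0.   ] Fz 9.198881811174482 9.906256285941005
```

Request:
{"name": "apply_moves", "arguments": {"commands": [[[-0.008,0.02,0,0,0,0]]]}}

```text
clock: 13.0
eef_pos: [462.4, 85.1, 121.2]
tool_rot: [-1.569, -0.004, 0.112]
force: [-1.9, 0.0, 10.4]
width: 16.4
```

```bash
python3 hold.py 29
```

```text
[[ 13.05  462.386  85.11  121.201  -1.571   0.022  10.351   0.002  -0.004   0.   ]
 [ 13.25  462.397  85.109 121.259  -1.914   0.272   9.98    0.002  -0.004  -0.   ]
 [ 13.45  462.4    85.125 121.256  -0.849   0.079   9.243   0.002  -0.004   0.   ]
 [ 13.65  462.4    85.085 121.259  -1.666   0.019  10.764   0.002  -0.004  -0.   ]
 [ 13.85  462.386  85.114 121.254  -2.379  -0.899  10.214   0.002  -0.004  -0.   ]
 [ 14.05  462.41   85.11  121.269  -1.209  -0.025  10.143   0.002  -0.004   0.   ]
 [ 14.25  462.389  85.101 121.257  -2.093  -0.019  10.084   0.002  -0.004   0.   ]
 [ 14.45  462.391  85.09  121.254  -1.664   0.117   9.718   0.002  -0.004  -0.   ]]
mean [ 13.75  462.397  85.1   121.252  -1.482  -0.255  10.008   0.002  -0.004  -0.   ] Fz 8.897829319973855 10.873437573508019
```

Request:
{"name": "apply_moves", "arguments": {"commands": [[[0,-0.03,0,0,0,0],[0,-0.04,0,0,0,0],[0,-0.05,0,0,0,0],[0,-0.06,0,0,0,0],[0,-0.1,0,0,0,0],[0,-0.1,0,0,0,0],[0,-0.1,0,0,0,0],[0,-0.1,0,0,0,0]]]}}

```text
clock: 15.12
eef_pos: [460.9, 84.8, 144.7]
tool_rot: [-1.57, -0.001, 0.112]
force: [0.3, -0.1, -1.2]
width: 16.5
```

```bash
python3 -c "
from h import *
go((461.5,84.7,160),(-np.pi/2,0,0.112))"
```

```text
15.1167 [460.9  84.8 144.7] [-1.5702e+00 -6.0000e-04  1.1210e-01] F [ 0.3 -0.1 -1.2] w 16.5
shift units [ 0.014 -0.382 -0.005] turn units [-0.007  0.001  0.007]
```

Request:
{"name": "apply_moves", "arguments": {"commands": [[[0.01,-0.15,0,0,0,0],[0,-0.2,0,0,0,0],[0,-0.2,0,0,0,0],[0,-0.2,0,0,0,0],[0,0,0,0,0,0],[0,0,0,0,0,0]]]}}

```text
clock: 15.62
eef_pos: [462.3, 85.1, 179.8]
tool_rot: [-1.57, -0.004, 0.112]
force: [-0.5, -0.3, -1.6]
width: 16.5
```

```bash
python3 -c "
from h import *
go((486.6,286,172),(-np.pi/2,0,0.112))"
```

```text
15.6167 [462.3  85.1 179.8] [-1.5696 -0.0039  0.1122] F [-0.5 -0.3 -1.6] w 16.5
shift units [1.164 0.207 4.923] turn units [-0.014  0.003  0.045]
```

Request:
{"name": "apply_moves", "arguments": {"commands": [[[0.1,0,0.4,0,0,0],[0.18,0.03,0.7,0,0,0],[0.18,0.03,0.7,0,0,0],[0.18,0.03,0.7,0,0,0],[0.18,0.03,0.7,0,0,0],[0.15,0.03,0.6,0,0,0],[0.1,0,0.4,0,0,0],[0,0,0,0,0,0]]]}}

```text
clock: 16.28
eef_pos: [486.8, 262.6, 173.0]
tool_rot: [-1.57, -0.003, 0.106]
force: [1.1, 0.5, -0.9]
width: 16.3
```

```bash
python3 -c "
from h import *
go((486,285.2,130),(-np.pi/2,0,0.112))"
```

```text
16.2833 [486.8 262.6 173. ] [-1.5698 -0.003   0.1061] F [ 1.1  0.5 -0.9] w 16.3
shift units [0.037 1.075 0.563] turn units [-0.012 -0.068  0.034]
```

Request:
{"name": "apply_moves", "arguments": {"commands": [[[0.04,0,0.56,0,-0.07,0.03],[0,0,0,0,0,0],[0,0.2,0,0,0,0],[0,0.2,0,0,0,0],[0,0.1,0,0,0,0],[0,0,0,0,0,0]]]}}

```text
clock: 16.78
eef_pos: [484.2, 282.5, 149.1]
tool_rot: [-1.573, 0.004, 0.112]
force: [-0.6, 0.2, -1.2]
width: 16.1
```

```bash
python3 -c "
from h import *
go((486,285.2,122),(-np.pi/2,0,0.112))"
```

```text
16.7833 [484.2 282.5 149.1] [-1.5733  0.0037  0.1122] F [-0.6  0.2 -1.2] w 16.1
shift units [0.056 0.676 0.063] turn units [ 0.028  0.002 -0.042]
```

Request:
{"name": "apply_moves", "arguments": {"commands": [[[0.05,0.12,0.06,0.03,0,-0.04],[0,0.12,0,0,0,0],[0,0.12,0,0,0,0],[0,0.1,0,0,0,0],[0,0,0,0,0,0],[0,0,0,0,0,0]]]}}

```text
clock: 17.28
eef_pos: [486.2, 282.2, 128.0]
tool_rot: [-1.572, 0.001, 0.108]
force: [-0.0, 0.1, -2.3]
width: 16.4
```

```bash
python3 -c "
from h import *
go((486,285.2,118),(-np.pi/2,0,0.112))"
```

```text
17.2833 [486.2 282.2 128. ] [-1.572e+00  1.200e-03  1.079e-01] F [-0.   0.1 -2.3] w 16.4
shift units [0.003 0.251 0.075] turn units [ 0.013 -0.047 -0.014]
```

Request:
{"name": "apply_moves", "arguments": {"commands": [[[0,0.06,0.08,0.01,-0.05,0],[0,0.06,0,0,0,0],[0,0.03,0,0,0,0],[0,0,0,0,0,0]]]}}

```text
clock: 17.62
eef_pos: [486.2, 286.2, 121.9]
tool_rot: [-1.57, 0.0, 0.113]
force: [-1.4, -0.6, -0.5]
width: 16.6
```

```bash
python3 -c "
from h import *
go((486,285.2,110),(-np.pi/2,0,0.112))
d=shot('side');save(d,'pics/s6.png',(270,140,370,300),3.7)
for z in (62,):print((proj(d,(486.6,286,z))-[270,140])*3.7)
t=shot('top');b=(190,240,250,295);a=cv2.resize(t['image'][b[1]:b[3],b[0]:b[2],::-1],None,fx=7,fy=7);
s=cv2.imread('pics/s6.png');h=max(a.shape[0],s.shape[0]);o=np.zeros((h,a.shape[1]+s.shape[1],3),np.uint8);o[:s.shape[0],:s.shape[1]]=s;o[:a.shape[0],s.shape[1]:]=a;cv2.imwrite('pics/s6.png',o);print(o.shape)"
```

```text
17.6167 [486.2 286.2 121.9] [-1.5703e+00  2.0000e-04  1.1320e-01] F [-1.4 -0.6 -0.5] w 16.6
shift units [-0.008  0.298 -0.025] turn units [-0.005  0.014 -0.002]
[155.48074964 387.54996711]
(592, 790, 3)
```

View pics/s6.png

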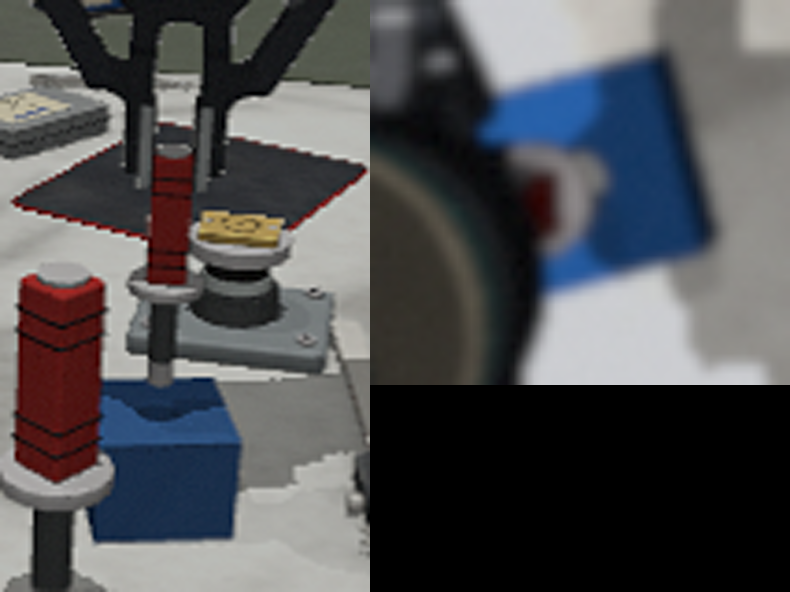

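Request:
{"name": "apply_moves", "arguments": {"commands": [[[0,0.07,-0.02,0,0,0],[0,0.07,0,0,0,0],[0,0.07,0,0,0,0],[0,0.05,0,0,0,0],[0,0,0,0,0,0]]]}}

```text
clock: 18.13
eef_pos: [486.7, 285.2, 111.0]
tool_rot: [-1.57, -0.001, 0.113]
force: [0.2, 0.6, -2.1]
width: 16.2
```

```bash
python3 -c "
from h import *
go((486,285.2,95),(-np.pi/2,0,0.112));print(readout.read_state()['torque'])"
```

```text
18.1333 [486.7 285.2 111. ] [-1.5701e+00 -7.0000e-04  1.1290e-01] F [ 0.2  0.6 -2.1] w 16.2
shift units [-0.017  0.4    0.001] turn units [-0.008  0.01   0.008]
[ 0.05564264  0.03554341 -0.03695753]
```

Request:
{"name": "apply_moves", "arguments": {"commands": [[[-0.02,0.05,0,0,0,0],[0,0.05,0,0,0,0],[0,0.05,0,0,0,0],[0,0.05,0,0,0,0]]]}}

```text
clock: 18.47
eef_pos: [486.0, 285.2, 102.4]
tool_rot: [-1.57, -0.001, 0.113]
force: [0.8, -0.1, -1.7]
width: 16.1
```

```bash
python3 -c "
from h import *
go((486,285.2,95),(-np.pi/2,0,0.112));print(readout.read_state()['torque'])"
```

```text
18.4667 [486.  285.2 102.4] [-1.570e+00 -1.100e-03  1.128e-01] F [ 0.8 -0.1 -1.7] w 16.1
shift units [-0.     0.185  0.001] turn units [-0.009  0.009  0.013]
[-0.01902983  0.02314362  0.0448215 ]
```

Request:
{"name": "apply_moves", "arguments": {"commands": [[[0,0.07,0,0,0,0],[0,0.07,0,0,0,0],[0,0.07,0,0,0,0],[0,0.07,0,0,0,0],[0,0.07,0,0,0,0],[0,0,0,0,0,0]]]}}

```text
clock: 18.97
eef_pos: [485.7, 285.1, 86.3]
tool_rot: [-1.57, -0.0, 0.113]
force: [-0.3, 0.4, -1.4]
width: 15.9
```

```bash
python3 -c "
from h import *
go((486,285.2,63),(-np.pi/2,0,0.112));print(readout.read_state()['torque'])"
```

```text
18.9667 [485.7 285.1  86.3] [-1.5703e+00 -4.0000e-04  1.1290e-01] F [-0.3  0.4 -1.4] w 15.9
shift units [0.007 0.583 0.001] turn units [-0.006  0.01   0.005]
[-0.01599749 -0.00557962  0.04057431]
```

Request:
{"name": "apply_moves", "arguments": {"commands": [[[0,0.08,0,0,0,0],[0,0.08,0,0,0,0],[0,0.08,0,0,0,0],[0,0.08,0,0,0,0],[0,0.08,0,0,0,0],[0,0,0,0,0,0]]]}}

```text
clock: 19.47
eef_pos: [485.8, 285.1, 68.5]
tool_rot: [-1.57, -0.0, 0.113]
force: [0.2, -0.3, -1.0]
width: 16.6
```

```bash
python3 -c "
from h import *
go((486,285.2,62),(-np.pi/2,0,0.112))"
```

```text
19.4667 [485.8 285.1  68.5] [-1.5703e+00 -5.0000e-04  1.1290e-01] F [ 0.2 -0.3 -1. ] w 16.6
shift units [0.005 0.163 0.001] turn units [-0.006  0.011  0.005]
```

Request:
{"name": "apply_moves", "arguments": {"commands": [[[0,0.05,0,0,0,0],[0,0.05,0,0,0,0],[0,0.03,0,0,0,0],[0,0,0,0,0,0]]]}}

```text
clock: 19.8
eef_pos: [485.9, 285.2, 62.7]
tool_rot: [-1.57, -0.001, 0.113]
force: [0.4, -0.7, -0.9]
width: 16.4
```

Request:
{"name": "apply_moves", "arguments": {"commands": [[[0,0.03,0,0,0,0],[0,0,0,0,0,0]]]}}

```text
clock: 19.97
eef_pos: [486.2, 285.3, 61.8]
tool_rot: [-1.57, -0.001, 0.113]
force: [0.5, -0.2, -1.6]
width: 16.6
```

Request:
{"name": "apply_moves", "arguments": {"commands": [[[0,0.01,0,0,0,0],[0,0,0,0,0,0]]]}}

```text
clock: 20.13
eef_pos: [486.4, 285.3, 61.8]
tool_rot: [-1.57, -0.002, 0.113]
force: [-0.0, -0.6, -1.3]
width: 16.6
```

Request:
{"name": "apply_moves", "arguments": {"commands": [[[0,0,0,0,0,0],[0,0,0,0,0,0],[0,0,0,0,0,0],[0,0,0,0,0,0],[0,0,0,0,0,0],[0,0,0,0,0,0]]], "claw": 60}}

```text
clock: 20.63
eef_pos: [487.1, 285.7, 62.1]
tool_rot: [-1.569, -0.003, 0.113]
force: [0.0, -0.2, 0.6]
width: 59.9
```

Request:
{"name": "apply_moves", "arguments": {"commands": [[[0,-0.2,0,0,0,0],[0,-0.3,0,0,0,0],[0,-0.4,0,0,0,0],[0,-0.5,0,0,0,0],[0,-0.5,0,0,0,0],[0,-0.5,0,0,0,0],[0,-0.5,0,0,0,0],[0,0,0,0,0,0]]]}}

```text
clock: 21.3
eef_pos: [486.1, 284.3, 185.5]
tool_rot: [-1.571, -0.001, 0.111]
force: [1.2, -0.3, -0.3]
width: 60.3
```

```bash
python3 -c "
from h import *
go((486,285.2,210),(-np.pi/2,0,0.112))
w=shot('wrist');d=shot('side')
p=proj(w,(486,285,90)).astype(int);b=(p[0]-60,p[1]-60,p[0]+60,p[1]+60)
s=cv2.resize(d['image'][200:300,260:360],None,fx=4,fy=4);a=cv2.resize(w['image'][b[1]:b[3],b[0]:b[2]],(400,400));print(b)
cv2.imwrite('pics/s7.png',np.hstack([s,a])[...,::-1])"
```

```text
21.3 [486.1 284.3 185.5] [-1.5707e+00 -8.0000e-04  1.1140e-01] F [ 1.2 -0.3 -0.3] w 60.3
shift units [-0.    -0.612  0.024] turn units [-0.001 -0.007  0.009]
(np.int64(221), np.int64(142), np.int64(341), np.int64(262))
```

View pics/s7.png

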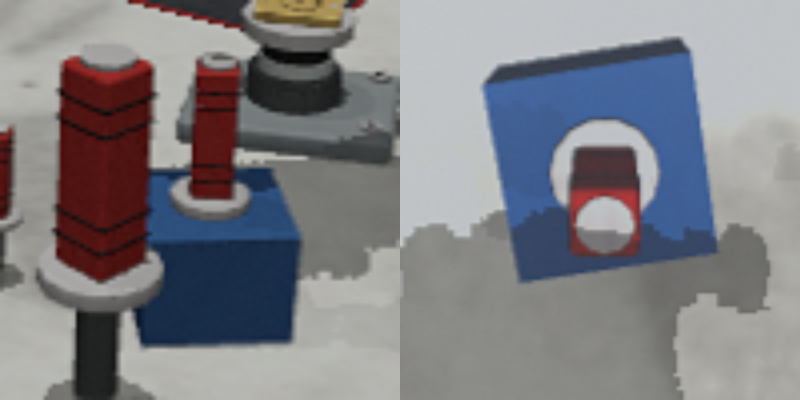

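The last picture shows the punch hanging upright in the rack (side crop 215,130). Its collar lies flat on the block and centred, and the gripper is clear above it. Handing in.

```bash
python3 -c "
from cell import finish_job
print(finish_job())"
```

```text
the job is handed in; nothing more can be done
None
```

I marked the tag with the middle-sized punch, hung it back in its rack, and handed the job in after about 21 s. No verdict was reported.

- **Press:** I found the tag by touch at about 65 mm, and triangulation from the pictures also gave about 65 mm. The wrist force held at 8.9–10.9 N for 1.45 s. Adding the punch's weight, that is about 10–12 N on the tag, slightly under the 12 N asked for. The measured tool position hardly moved during the hold, and its tilt stayed within 0.005 rad.
- **Lift-off:** I drew the punch straight up, with the tool moving about 1.5 mm sideways.
- **Last look:** The punch is upright, with its collar flat on the block. The open gripper is clear of it, about 125 mm above where it let go.
- **Disagreements between checks:**
  - The top and wrist cameras differed by 2–3 mm. I used the wrist camera for both the punch and the ring so that its error would cancel out.
  - The fingertips looked about 40 mm higher on the handle than the tool position implied, so I gripped near the cap instead of just above the collar. It did not slip.
  - The opening read 16.5 mm on the 18 mm handle.
- **Not checked:** The tag table's tilt was not measured. The side force of about 1.5 N suggests it stayed well under the limit. I did not look again at the battery, capacitor and heatsink at the end, but the arm never worked near them.

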